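# Park the griddle behind its spring stop

### The job

Put the round aluminium griddle away in its dock by pushing only: press the orange bar down with a fingertip to sink the red spring stop, keep it down while you push the griddle over the stop, then push the griddle on towards the end of the dock until it has passed the stop completely and the stop has sprung up behind it. Do not lift or tip the griddle out of the dock, and leave the other things on the counter where they are. Finish with the hand clear of everything.

Things in the scene. Friction and masses are not known exactly. Their poses are not given: they have to be found in the camera images.
- dock: Fixed low griddle dock, 445 x 184 mm. Origin on the counter; +x is the way the griddle is pushed (y = 0 centreline, z up). Two aluminium runners, tops 18 mm above the counter, at |y| 40 to 84 mm, leave an 80 mm slot; side walls outside them 30 mm high. Open entry at x = -235 mm, inner face of the end wall (36 mm high) at x = +200 mm. The orange bar lies in the slot.
- bar_end (a point): Middle of the entry end of the orange press bar's top (dock x = -235 mm). The bar is 50 mm wide and runs in the slot along the centreline to dock x = +36 mm, its top 16 mm above the counter when up, 4 mm when fully down. It moves straight down as one piece wherever it is pressed, and carries the red stop.
- stop_top (a point): Centre of the top of the red stop, which stands on the far end of the orange bar: 36 mm wide, at dock x = 26 to 34 mm. Its top is 27 mm above the counter when up (9 mm above the runners), 15 mm when fully down.
- stop (a joint): How far bar and stop are pressed down: 0 = up, 0.012 m = fully down on a hard bottom. They spring up by themselves; pressing takes about 1 N at first, 2 N at the bottom. The griddle passes over the stop only if it is down more than 0.009; once lying over it, the griddle's own weight keeps it down at 0.009.
- griddle: Loose round aluminium griddle, 160 mm across, flat floor 9 mm thick, upright rim 6 mm thick and 22 mm high, about 0.75 kg. Origin: centre of its underside, 18 mm above the counter on the runners. It starts with its leading edge 5 to 35 mm short of the stop, at least 60 mm of bar bare behind it. Home: origin at dock x = 114 to 120 mm.
- salt_jar: small glass jar of salt with a red cap, 56 mm across, 85 mm tall; bystander. Origin: centre of its foot.
- pepper_mill: turned dark wooden pepper mill, 52 mm across, 130 mm tall; bystander. Origin: centre of its foot.
- mug: blue mug, 80 mm across plus handle, 90 mm tall; bystander. Origin: centre of its foot.
- turner: black plastic turner lying flat, 335 mm long, blade 75 mm wide at its +x end; bystander. Origin: on its underside, 190 mm from the blade's end.
- container: clear plastic food container with a blue snap lid, 168 x 118 x 72 mm; bystander. Origin: centre of its underside.
- rolling_pin: wooden rolling pin lying along its x on two rubber rests, 360 mm long, 52 mm thick; bystander. Origin: on the counter under its middle.
Not all that is in view belongs to the job. Several things have the shape of the griddle; the one meant has the colours described above.

How it is judged:
By the outcome, as a careful person would: the job done as asked, in the order asked, and still so for the second after the job is handed in, with the robot touching nothing.
It also fails if it takes over 42 s, if anything falls off the work surface, if the arm or the gripper's body presses on something with over 40 N, if the wrist force passes 120 N, or if a joint passes its speed limit or range.

### The arm

A 6-joint arm with a two-finger parallel gripper is mounted at the origin on the work surface. World frame = base frame: x ahead of the robot, y to its left, z up, the work surface at z = 0. Lengths are in m, angles in rad, forces in N, time in s.
With the tool pointing down it reaches from about 0.35 to 0.925 m from the base axis. Payload 6.4 kg.
Tool frame: the origin (TCP) lies between the finger pads; the fingertips stand 17 mm ahead of it and the grasp point (between the pads) lies 2 mm behind it; x points along the fingers, y is the direction in which the jaws open and shut, and the axes are right-handed (so a half turn about x gives the same grasp; the last joint's range is limited). The gripper opens to 94 mm and grips with 3 to 60 N. Pads are 16 mm wide; open, the fingers measure 119 mm over their backs; the gripper's body (75 mm by 177 mm) begins 78 mm behind the grasp point.
Start: joints at [-1.466, 0.245, 1.558, -0, 1.339, -0.174], TCP at [0.179, -0.625, 0.222] pointing down, gripper open.
Joint ranges: [-3.13, 3.13], [-1.02, 2.26], [0.13, 2.54], [-0.95, 4.09], [0.21, 2.88], [-2.74, 2.74]. Speed limits (rad/s): [2.57, 2.57, 3.14, 3.14, 3.14, 3.14].

### API

Orientations are given as [roll, pitch, yaw] about the fixed x, y, z axes, in that order (R = Rz(yaw) Ry(pitch) Rx(roll)).
In Python, from plant import * gives the robot as it stands.
- The arm moves only by the tool play_rows, never from a script. Its arguments are lists of equal length, an entry for each row: "offset": the shift along the tool's x, y, z in m, a list of three; "turn": the turn, a rotation vector about the tool's x, y, z in rad, a list of three. In form: {"offset": [[tx, ty, tz], ...], "turn": [[ax, ay, az], ...]}. A call has 1 to 20 rows; each row shifts and turns the commanded pose from where the row before left it, along the tool's axes as they then stand; what a row does not reach is not made up. A row lasts 1/10 s, in which the tool goes at most 50 mm and 8.59 degrees, less where a joint would pass 70% of its speed; a pose out of reach is approached as far as the arm can. A call with a gripper value outside its range is refused whole. "hand" is the finger opening in m, from 0 to 0.094, set as the call begins (left out, the last holds). The fingers move at their own pace and stop on an object; "squeeze" is the grip in N (left out, the last holds). Time passes only in rows, so rows that do not move let the fingers close. It gives the time, the measured TCP pose, the force and the opening at its end, in the units of the state.
- sense(): the state, without advancing time (a new reading comes with each control period).
- camera(name): name is "scene" or "top"; returns the picture (384x512x3 uint8, red, green, blue); there is no depth.
- calibration(name): a dict with "fx", "fy", "cx", "cy" (pixels), "k1" (the pictures are not rectified: a ray, as slopes to the right and down, at radius r is drawn at 1 + k1 r^2 times it, then the intrinsics apply), "world_from_camera" (4x4, takes a point from camera to world coordinates). Camera axes: x right, y up, looking along -z (the intrinsics and any distortion apply to the point x, -y, -z); pixel columns grow to the right and rows downward; lengths in m; the calibration is good to about 2 mm. A picture is of the moment at which its call begins. calibration takes no time and is no camera call.
- sign_off(): hands the job in, once; it reports no verdict.
Trained networks look in the newest picture that a camera, given by its name, has taken for a name from the list of things; names that differ only in an ending like _2 or _b are one class to them, and where a whole thing is asked for, a point or a joint stands for the part that bears it (a point fixed in the world has none). Each returns a list of dicts, best first, with "conf" (0 to 1); they miss things now and then, are a little off and sometimes report something else, mostly with a low value. They report only what shows in the picture. A call takes as long as a camera call. They do not tell look-alikes from the thing itself.
- spot_in(camera, query): "uv" ([column, row] in pixels, amid what is visible of it).
- tip_of(camera, query): "uv" ([column, row] in pixels: a listed point, or the origin of a listed thing).
The state is a dict: "clock": time; "joint_pos": joint angles; "qvel": joint speeds; "effort": joint torques, N m; "tcp_pos": TCP position; "eef_rot": TCP orientation; "wrist_force": force on the tool from outside, world axes, zero at the start; "ft_torque": the same for the moment, N m; "grip_width": finger opening in m.
Only numpy, scipy, OpenCV 4.12 (cv2) and the standard library are available. Lean on these libraries where they do the work, as an engineer would, in place of code of your own. Each camera call takes 0.05 s, during which the arm holds its last target. There are 200 camera calls.

## Working session

There is one attempt and no reset: what is moved stays moved. The work goes in short steps, Python scripts to look and compute and a tool call to move; the robot and the scene stay as the last step left them, time stands still between calls to the robot, and variables do not carry over. Pictures are saved under pics/ and viewed, on a budget of 10 in all, crops included, one or two more only if the job needs it, and the job is handed in when it is done.

Besides the shell and the picture viewer there is one more tool, called after "Request:" by a JSON object that holds its "api" and its "payload", one argument or row to a line. play_rows: Moves the arm, as the interface text tells. Its arguments: {"type":"object","properties":{"offset":{"type":"array","items":{"type":"array","items":{"type":"number"}}},"turn":{"type":"array","items":{"type":"array","items":{"type":"number"}}},"hand":{"type":"number"},"squeeze":{"type":"number"}},"required":["offset","turn"]}

```bash
mkdir -p pics; cat > h.py <<'E'
from plant import *
import numpy as np, cv2
from scipy.spatial.transform import Rotation as R
def ray(cam,uv):
    c=calibration(cam);K=np.array([[c['fx'],0,c['cx']],[0,c['fy'],c['cy']],[0,0,1.]])
    p=cv2.undistortPoints(np.array([[uv]],float),K,np.array([c['k1'],0,0,0.]))[0,0]
    T=np.array(c['world_from_camera']);return T[:3,3],T[:3,:3]@np.array([p[0],-p[1],-1])
def at(cam,uv,z):
    o,d=ray(cam,uv);return o+d*(z-o[2])/d[2]
def proj(cam,P):
    c=calibration(cam);T=np.linalg.inv(np.array(c['world_from_camera']));q=T[:3,:3]@np.array(P)+T[:3,3]
    s=np.array([q[0],-q[1]])/-q[2];s=s*(1+c['k1']*(s@s));return np.array([c['fx']*s[0]+c['cx'],c['fy']*s[1]+c['cy']])
E
python3 - <<'E'
from h import *
ims=[camera('scene'),camera('top')]
for n,im in zip(['scene','top'],ims): cv2.imwrite(f'pics/{n}0.png',cv2.resize(im[:,:,::-1],(800,600)))
for c in ['scene','top']:
    print(c,np.round(np.array(calibration(c)['world_from_camera'])[:3,3],3))
    for q,z in [('griddle',.018),('bar_end',.016),('stop_top',.027),('dock',0)]:
        for r in tip_of(c,q)[:4]: print(q,np.round(r['uv'],1),round(r['conf'],2),np.round(at(c,r['uv'],z),3))
print(sense()['clock'],sense()['eef_rot'])
E
```

```text
scene [1.027 0.554 0.878]
griddle [276.  286.9] 0.91 [0.771 0.25  0.018]
griddle [201.2 195.7] 0.91 [ 0.788 -0.129  0.018]
griddle [315.4 207.9] 0.61 [0.522 0.109 0.018]
griddle [246.5 177.4] 0.54 [ 0.629 -0.114  0.018]
bar_end [336.8 247.1] 0.93 [0.56  0.248 0.016]
bar_end [245.6 180.6] 0.18 [ 0.638 -0.106  0.016]
stop_top [303.1 180.4] 0.61 [0.489 0.006 0.027]
dock [307.5 191.9] 0.95 [0.491 0.035 0.   ]
top [ 0.49  -0.044  1.62 ]
griddle [283.7 152.4] 0.89 [ 0.775 -0.15   0.018]
griddle [217.8 222.8] 0.82 [0.506 0.108 0.018]
griddle [183.3 157.2] 0.72 [0.763 0.241 0.018]
bar_end [182.3 210.7] 0.8 [0.554 0.245 0.016]
stop_top [249.1 226.8] 0.67 [ 0.489 -0.012  0.027]
dock [240.1 221.2] 0.83 [0.511 0.023 0.   ]
0.5 [-2.12514078  1.57070491  1.29526395]
```

View pics/top0.png

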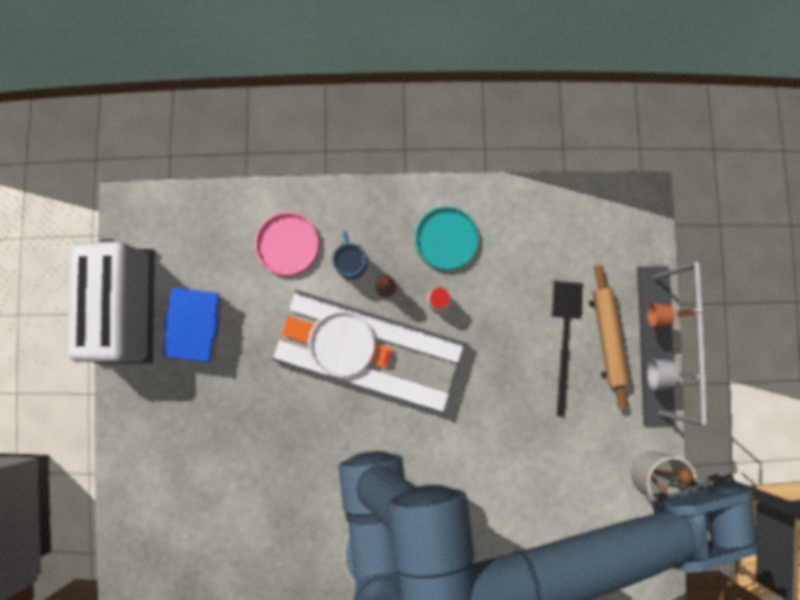

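View pics/scene0.png

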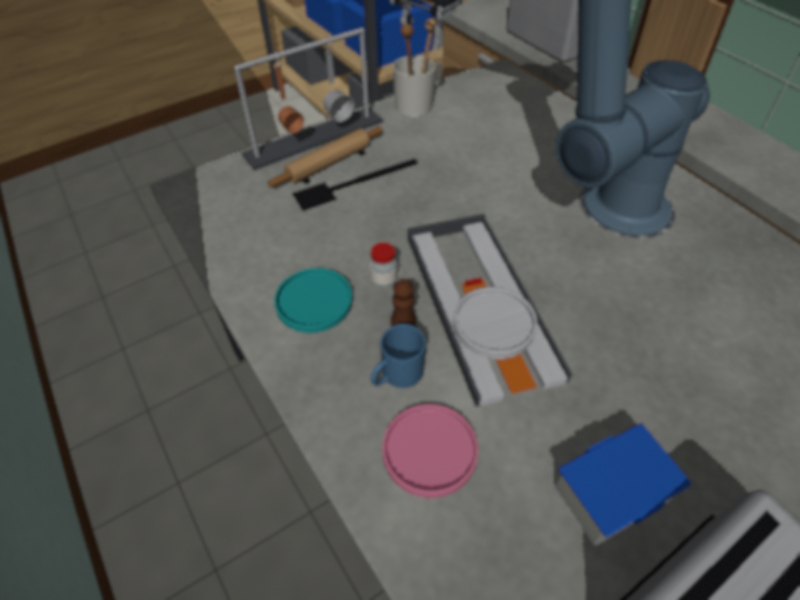

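The aluminium griddle is the pale one in the dock, at top picture (345,345) and scene (495,322), both in 800-wide pixels. Its look-alikes are pink at top (288,243) and teal at top (447,238), so colour and position both rule them out. I'll fit the dock and confirm this in an enlarged crop.

```bash
python3 - <<'E'
from h import *
im=camera('top'); camera('scene')
for q,z in [('pepper_mill',0),('salt_jar',0),('mug',0)]:
    for c in ['scene','top']:
        for r in tip_of(c,q)[:1]: print(q,c,round(r['conf'],2),np.round(at(c,r['uv'],z),3))
s=sense();print(np.round(R.from_euler('xyz',s['eef_rot']).as_matrix(),3), s['joint_pos'])
O=np.array([.497,.019,0]);yaw=np.deg2rad(-104.8)
u=np.array([np.cos(yaw),np.sin(yaw),0]);v=np.array([-u[1],u[0],0])
big=cv2.resize(im[:,:,::-1],None,fx=5,fy=5,interpolation=cv2.INTER_CUBIC)
P=lambda x,y,z:tuple(int(t) for t in (proj('top',O+u*x+v*y+[0,0,z])*5+2))
for y0,y1 in((40,84),(-84,-40)):
    cv2.polylines(big,[np.array([P(x/1e3,y/1e3,.018) for x,y in((-235,y0),(200,y0),(200,y1),(-235,y1))])],True,(0,255,0),1)
cv2.polylines(big,[np.array([P(x/1e3,y/1e3,.027) for x,y in((26,-18),(34,-18),(34,18),(26,18))])],True,(255,0,0),1)
for gx in(-.085,): cv2.polylines(big,[np.array([P(gx+.08*np.cos(t),.08*np.sin(t),.04) for t in np.linspace(0,6.28,60)])],True,(255,0,255),1)
cv2.imwrite('pics/crop1.png',big[880:1380,830:1550])
E
```

```text
pepper_mill scene 0.92 [ 0.659 -0.009  0.   ]
pepper_mill top 0.7 [ 0.662 -0.013  0.   ]
salt_jar scene 0.89 [ 0.632 -0.116  0.   ]
salt_jar top 0.47 [ 0.61 -0.14  0.  ]
mug top 0.69 [0.717 0.08  0.   ]
[[ 0.     0.275 -0.961]
 [ 0.    -0.961 -0.275]
 [-1.    -0.    -0.   ]] [-1.46611970e+00  2.45121537e-01  1.55780109e+00  1.71085017e-05
  1.33870227e+00 -1.74056694e-01]
```

View pics/crop1.png

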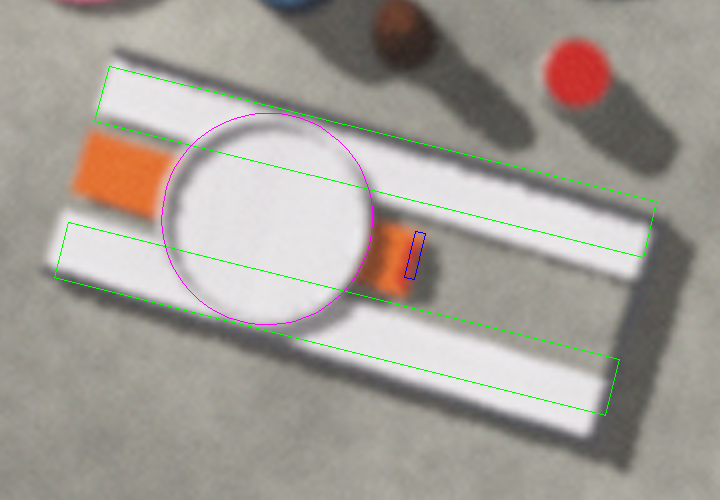

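The pale griddle with the white-grey rim sits in the dock at crop (265,220), so the choice is confirmed. My dock overlay is about 2° and a few mm off, so I'll refit it from the runner corners.

```bash
python3 - <<'E'
from h import *
from scipy.optimize import least_squares
# runner corners in crop px -> dock xy at z=.018
obs={(-235,40):(100,118),(-235,-40):(62,210),(200,40):(638,280),(200,-40):(608,380),(-235,84):(115,64),(-235,-84):(47,266),(200,84):(656,226),(200,-84):(592,436)}
W=np.array([at('top',(np.array(p)+[828,878])/5,.018)[:2] for p in obs.values()]);D=np.array(list(obs))/1e3
f=lambda p:(np.c_[p[0]+D[:,0]*np.cos(p[2])-D[:,1]*np.sin(p[2]),p[1]+D[:,0]*np.sin(p[2])+D[:,1]*np.cos(p[2])]-W).ravel()
s=least_squares(f,[.497,.019,-1.83]);print(s.x,np.rad2deg(s.x[2]),np.round(f(s.x)*1e3,1))
x0,y0,yaw=s.x;O=np.array([x0,y0,0]);u=np.array([np.cos(yaw),np.sin(yaw),0]);v=np.array([-u[1],u[0],0])
T=lambda x,y=0:O+u*x+v*y
for n,p in [('mill',[.66,-.011,0]),('salt',[.62,-.128,0]),('g rim',at('top',(np.array([265,222])+[828,878])/5,.04)),('stop',at('top',(np.array([408,262])+[828,878])/5,.027)),('bar_end',at('top',(np.array([85,160])+[828,878])/5,.016))]:
    d=np.array(p)-O;print(n,d@u,d@v)
for x in(-.235,-.2,-.19,0.,.024):print(x,T(x))
big=cv2.resize(camera('top')[:,:,::-1],None,fx=5,fy=5,interpolation=cv2.INTER_CUBIC)
P=lambda x,y,z:tuple(int(t) for t in (proj('top',T(x,y)+[0,0,z])*5+2))
for a,b in((40,84),(-84,-40)):
    cv2.polylines(big,[np.array([P(x/1e3,y/1e3,.018) for x,y in((-235,a),(200,a),(200,b),(-235,b))])],True,(0,255,0),1)
cv2.polylines(big,[np.array([P(x/1e3,y/1e3,.027) for x,y in((26,-18),(34,-18),(34,18),(26,18))])],True,(255,0,0),1)
cv2.polylines(big,[np.array([P(x/1e3,y/1e3,.016) for x,y in((-235,-25),(36,-25),(36,25),(-235,25))])],True,(255,0,0),1)
cv2.polylines(big,[np.array([P(-.093+.08*np.cos(t),.08*np.sin(t),.04) for t in np.linspace(0,6.28,60)])],True,(255,0,255),1)
cv2.imwrite('pics/crop2.png',big[880:1380,830:1550])
# target rotation: x down, y along +-u
for sg in(1,-1):
    M=np.c_[[0,0,-1.],sg*u,np.cross([0,0,-1.],sg*u)];R0=R.from_euler('xyz',sense()['eef_rot'])
    print(sg,(R0.inv()*R.from_matrix(M)).as_rotvec())
E
```

```text
[ 0.49072944  0.02275924 -1.88337214] -107.90927459706978 [ 2.7  2.  -2.9 -3.1 -0.3  0.1 -0.7  0.2  2.8  0.3 -1.9 -1.4  0.6  1.3
 -0.3  0.7]
mill -0.019929078890525236 0.1714498194952132
salt 0.10370206988138425 0.16936678004815708
g rim -0.084084598820201 -0.0004673459050843424
stop 0.027897619608946805 0.0022912851448112967
bar_end -0.23386762739666225 0.003755538534517552
-0.235 [0.56299444 0.24637223 0.        ]
-0.2 [0.55223157 0.21306817 0.        ]
-0.19 [0.54915646 0.20355272 0.        ]
0.0 [0.49072944 0.02275924 0.        ]
0.024 [ 4.83349184e-01 -7.78339883e-05  0.00000000e+00]
1 [ 5.91367458e-01 -4.12375823e-05  2.66387581e-05]
-1 [-2.55022519e+00 -3.49932158e-05 -5.41705289e-05]
```

View pics/crop2.png

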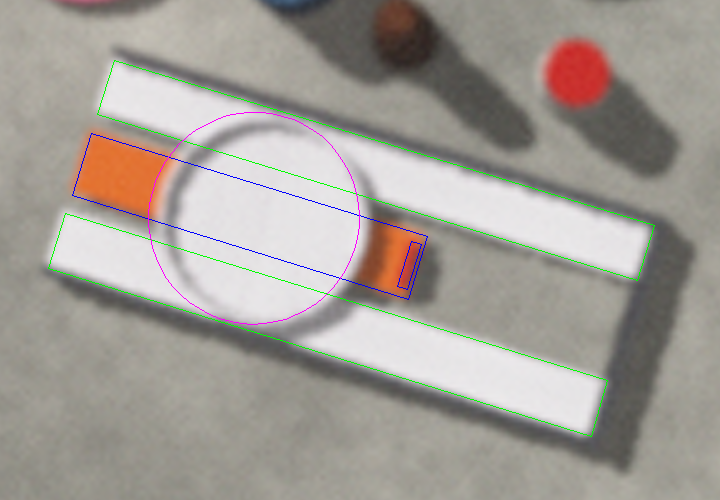

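Request:
{"api": "play_rows", "payload": {
  "offset": [
    [0,-0.035,-0.0293],
    [0,-0.035,-0.0293],
    [0,-0.035,-0.0293],
    [0,-0.035,-0.0293],
    [0,-0.035,-0.0293],
    [0,-0.035,-0.0293],
    [0,-0.035,-0.0293],
    [0,-0.035,-0.0293],
    [0,-0.035,-0.0293],
    [0,-0.035,-0.0293],
    [0,-0.035,-0.0293],
    [0,-0.035,-0.0293],
    [0,-0.035,-0.0293],
    [0,-0.035,-0.0293],
    [0,-0.035,-0.0293],
    [0,-0.035,-0.0293],
    [0,-0.035,-0.0293],
    [0,-0.035,-0.0293],
    [0,-0.035,-0.0293],
    [0,-0.035,-0.0293]
  ],
  "turn": [
    [0,0,0],
    [0,0,0],
    [0,0,0],
    [0,0,0],
    [0,0,0],
    [0,0,0],
    [0,0,0],
    [0,0,0],
    [0,0,0],
    [0,0,0],
    [0,0,0],
    [0,0,0],
    [0,0,0],
    [0,0,0],
    [0,0,0],
    [0,0,0],
    [0,0,0],
    [0,0,0],
    [0,0,0],
    [0,0,0]
  ],
  "hand": 0,
  "squeeze": 20
}}

```text
clock: 2.95
tcp_pos: [0.5501, 0.2114, 0.2226]
eef_rot: [2.815, 1.57, -0.047]
wrist_force: [0.0, -0.3, -0.3]
grip_width: 0.0004
```

Request:
{"api": "play_rows", "payload": {
  "offset": [
    [0,0,0],
    [0,0,0],
    [0,0,0],
    [0,0,0],
    [0,0,0],
    [0,0,0],
    [0,0,0],
    [0,0,0]
  ],
  "turn": [
    [-0.14,0,0],
    [-0.14,0,0],
    [-0.14,0,0],
    [-0.14,0,0],
    [-0.14,0,0],
    [-0.14,0,0],
    [-0.14,0,0],
    [0,0,0]
  ]
}}

```text
clock: 3.75
tcp_pos: [0.5496, 0.2093, 0.2225]
eef_rot: [1.986, 1.571, 0.103]
wrist_force: [-0.9, -0.2, -0.0]
grip_width: 0.0003
```

```bash
cat >> h.py <<'E'
yaw=-1.88337;O=np.array([.49073,.02276,0]);u=np.array([np.cos(yaw),np.sin(yaw),0]);v=np.array([-u[1],u[0],0])
T=lambda x,y=0,z=0:O+u*x+v*y+np.array([0,0,z])
def st():
    s=sense();p=np.array(s['tcp_pos']);M=R.from_euler('xyz',s['eef_rot']).as_matrix();d=p-O
    print('t',s['clock'],'dock xyz',np.round([d@u,d@v,p[2]],4),'F',np.round(s['wrist_force'],1),'w',s['grip_width'],'q',np.round(s['joint_pos'],2))
    return p,M
E
python3 - <<'E'
from h import *
p,M=st()
print('tool axes in dock (rows u,v,z)\n',np.round(np.array([u,v,[0,0,1]])@M,3))
print('to press point', M.T@(T(-.193,0,.15)-p))
E
```

```text
t 3.75 dock xyz [-0.1956 -0.0014  0.2225] F [-0.9 -0.2 -0. ] w 0.00032946925913011297 q [ 0.17  0.1   1.72 -0.    1.32  0.48]
tool axes in dock (rows u,v,z)
 [[-0. -0.  1.]
 [ 0.  1.  0.]
 [-1.  0. -0.]]
to press point [0.07248552 0.00135046 0.00264819]
```

Request:
{"api": "play_rows", "payload": {
  "offset": [
    [0.04,0.0015,0],
    [0.04,0,0],
    [0.04,0,0],
    [0.04,0,0],
    [0.015,0,0],
    [0,0,0],
    [0,0,0]
  ],
  "turn": [
    [0,0,0],
    [0,0,0],
    [0,0,0],
    [0,0,0],
    [0,0,0],
    [0,0,0],
    [0,0,0]
  ]
}}

```text
clock: 4.45
tcp_pos: [0.5524, 0.2091, 0.0491]
eef_rot: [2.065, 1.568, 0.181]
wrist_force: [0.4, 0.7, 0.6]
grip_width: 0.0004
```

```bash
python3 - <<'E'
from h import *
st()
a=camera('scene')[:,:,::-1];b=camera('top')[:,:,::-1]
a=cv2.resize(a[140:260,240:400],None,fx=4,fy=4,interpolation=cv2.INTER_CUBIC)[:480,:400*1]
cv2.imwrite('pics/s3.png',np.hstack([cv2.resize(camera('scene')[150:270,260:360,::-1],(400,480)),cv2.resize(b[170:290,160:260],(400,480))]))
E
```

```text
t 4.45 dock xyz [-0.1963  0.0013  0.0491] F [0.4 0.7 0.6] w 0.0004139952535942375 q [0.17 0.32 1.81 0.   1.01 0.48]
```

View pics/s3.png

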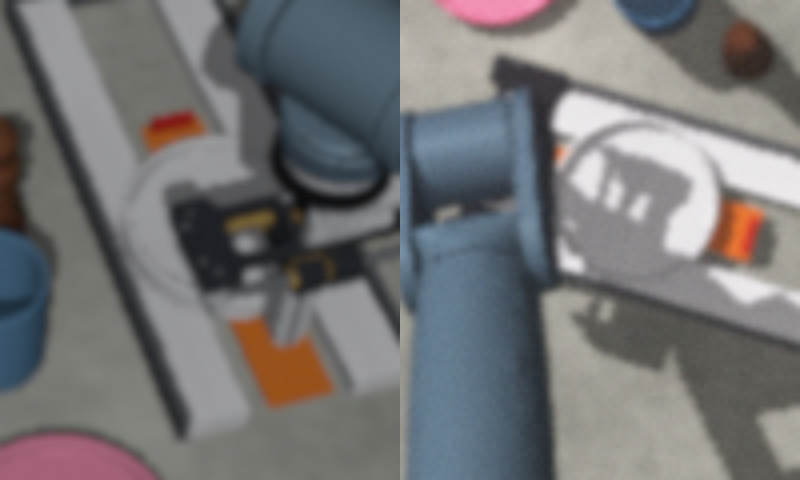

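The left panel shows the closed fingertips at (285,335), over the bare orange bar and behind the griddle. The stop is up at (172,125). Next I press.

Request:
{"api": "play_rows", "payload": {
  "offset": [
    [0.006,0,0],
    [0.006,0,0],
    [0.005,0,0],
    [0.004,0,0],
    [0.003,0,0],
    [0.002,0,0],
    [0.002,0,0],
    [0,0,0],
    [0,0,0]
  ],
  "turn": [
    [0,0,0],
    [0,0,0],
    [0,0,0],
    [0,0,0],
    [0,0,0],
    [0,0,0],
    [0,0,0],
    [0,0,0],
    [0,0,0]
  ]
}}

```text
clock: 5.5
tcp_pos: [0.5514, 0.2089, 0.0208]
eef_rot: [-0.482, 1.57, -2.365]
wrist_force: [-3.9, -0.5, 10.4]
grip_width: 0.0003
```

```bash
python3 - <<'E'
from h import *
st()
E
```

```text
t 5.5 dock xyz [-0.1958  0.0005  0.0208] F [-3.9 -0.5 10.4] w 0.00034370450792175865 q [ 0.17  0.37  1.81 -0.    0.96  0.48]
```

Request:
{"api": "play_rows", "payload": {
  "offset": [
    [0,0,0.006],
    [0,0,0.008],
    [0,0,0.008],
    [0,0,0.006],
    [0,0,0.006],
    [0,0,0.006],
    [0,0,0.006],
    [0,0,0.006],
    [0,0,0.006],
    [0,0,0.006],
    [0,0,0.006],
    [0,0,0]
  ],
  "turn": [
    [0,0,0],
    [0,0,0],
    [0,0,0],
    [0,0,0],
    [0,0,0],
    [0,0,0],
    [0,0,0],
    [0,0,0],
    [0,0,0],
    [0,0,0],
    [0,0,0],
    [0,0,0]
  ]
}}

```text
clock: 6.7
tcp_pos: [0.5316, 0.1434, 0.0212]
eef_rot: [2.437, 1.565, 0.553]
wrist_force: [1.0, 5.3, 5.6]
grip_width: 0.0005
```

```bash
python3 - <<'E'
from h import *
st()
b=camera('top')[:,:,::-1]
cv2.imwrite('pics/s4.png',np.hstack([cv2.resize(camera('scene')[150:270,260:360,::-1],(400,480)),cv2.resize(b[170:290,180:280],(400,480))]))
E
```

```text
t 6.7 dock xyz [-0.1273  0.0018  0.0212] F [1.  5.3 5.6] w 0.0005094237014862052 q [0.06 0.29 1.92 0.   0.93 0.37]
```

View pics/s4.png

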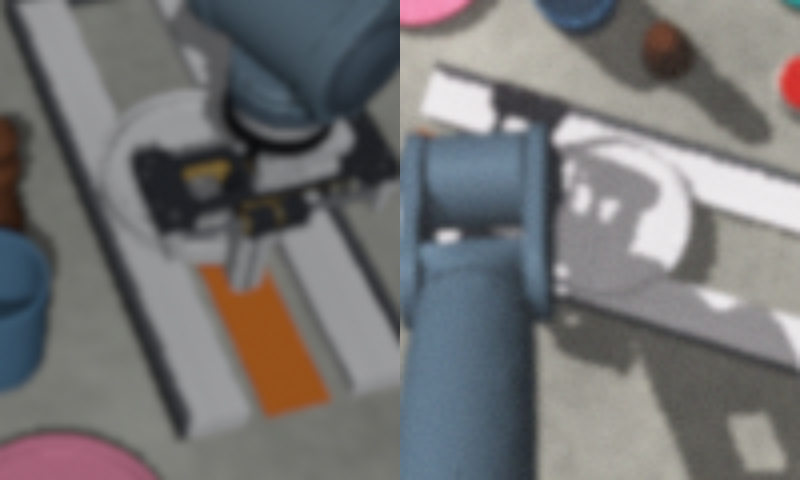

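The griddle's leading edge now covers the stop (no red visible), the bar is down, and the push force is low. I'll continue.

Request:
{"api": "play_rows", "payload": {
  "offset": [
    [0.0005,-0.001,0.006],
    [0,0,0.008],
    [0,0,0.008],
    [0,0,0.008],
    [0,0,0.008],
    [0,0,0.008],
    [0,0,0.008],
    [0,0,0.008],
    [0,0,0.008],
    [0,0,0.008],
    [0,0,0.008],
    [0,0,0.008],
    [0,0,0.004],
    [0,0,0]
  ],
  "turn": [
    [0,0,0],
    [0,0,0],
    [0,0,0],
    [0,0,0],
    [0,0,0],
    [0,0,0],
    [0,0,0],
    [0,0,0],
    [0,0,0],
    [0,0,0],
    [0,0,0],
    [0,0,0],
    [0,0,0],
    [0,0,0]
  ]
}}

```text
clock: 8.2
tcp_pos: [0.5013, 0.0506, 0.0211]
eef_rot: [2.379, 1.564, 0.494]
wrist_force: [2.7, 8.5, 8.9]
grip_width: 0.0003
```

```bash
python3 - <<'E'
from h import *
st()
E
```

```text
t 8.2 dock xyz [-0.0297  0.0015  0.0211] F [2.7 8.5 8.9] w 0.00032295622893727084 q [-0.13  0.19  2.04  0.01  0.9   0.18]
```

Request:
{"api": "play_rows", "payload": {
  "offset": [
    [0,0,-0.005],
    [0,0,-0.003],
    [-0.01,0,0],
    [-0.01,0,0],
    [-0.008,0,0],
    [0,0,0],
    [0,0,0.005],
    [0,0,0.006],
    [0,0,0.006],
    [0,0,0.006],
    [0,0,0.006],
    [0,0,0.006],
    [0,0,0.006],
    [0,0,0.006],
    [0,0,0.004],
    [0,0,0.004],
    [0,0,0]
  ],
  "turn": [
    [0,0,0],
    [0,0,0],
    [0,0,0],
    [0,0,0],
    [0,0,0],
    [0,0,0],
    [0,0,0],
    [0,0,0],
    [0,0,0],
    [0,0,0],
    [0,0,0],
    [0,0,0],
    [0,0,0],
    [0,0,0],
    [0,0,0],
    [0,0,0],
    [0,0,0]
  ]
}}

```text
clock: 9.9
tcp_pos: [0.484, 0.0046, 0.0468]
eef_rot: [-3.018, 1.57, 1.382]
wrist_force: [2.3, 3.3, 0.8]
grip_width: 0.0004
```

```bash
python3 - <<'E'
from h import *
st()
b=camera('top')[:,:,::-1]
cv2.imwrite('pics/s5.png',np.hstack([cv2.resize(camera('scene')[130:250,260:360,::-1],(400,480)),cv2.resize(b[170:290,200:300],(400,480))]))
E
```

```text
t 9.9 dock xyz [ 0.0194 -0.0008  0.0468] F [2.3 3.3 0.8] w 0.0004477047499640148 q [-0.23  0.1   2.08  0.    0.96  0.09]
```

View pics/s5.png

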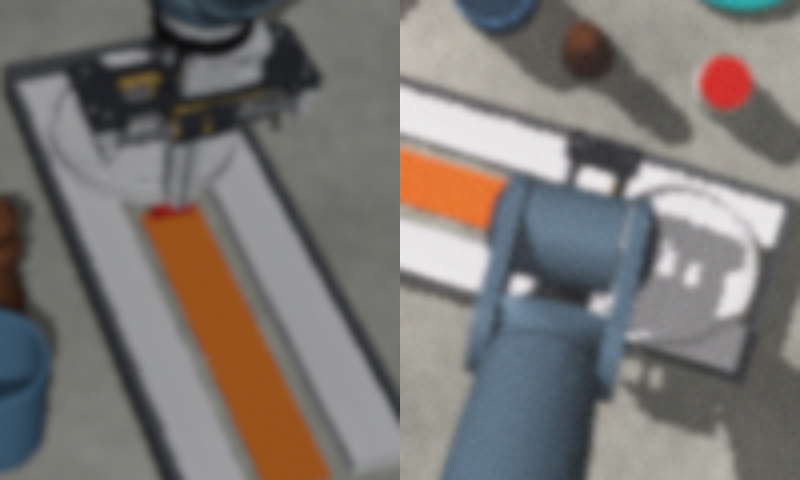

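The griddle is nearly home: the red stop is just showing at (170,211) in the left panel, and there's a gap to the end wall in the right. I'll raise the tip 2 mm and finish gently.

Request:
{"api": "play_rows", "payload": {
  "offset": [
    [-0.002,0,0],
    [0,0,0.003],
    [0,0,0.003],
    [0,0,0.002],
    [0,0,0.002],
    [0,0,0]
  ],
  "turn": [
    [0,0,0],
    [0,0,0],
    [0,0,0],
    [0,0,0],
    [0,0,0],
    [0,0,0]
  ]
}}

```text
clock: 10.6
tcp_pos: [0.4813, -0.003, 0.0489]
eef_rot: [-3.123, 1.565, 1.276]
wrist_force: [4.8, 13.8, -2.8]
grip_width: 0.0004
```

```bash
python3 - <<'E'
from h import *
st()
E
```

```text
t 10.6 dock xyz [ 0.0274 -0.001   0.0489] F [ 4.8 13.8 -2.8] w 0.0003544044799662069 q [-0.25  0.09  2.09  0.01  0.96  0.07]
```

The force rose from 4 to 14.6 N, which suggests the end wall. I'll back off, rise and look.

Request:
{"api": "play_rows", "payload": {
  "offset": [
    [0,0,-0.006],
    [0,0,-0.01],
    [0,0,-0.01],
    [-0.03,0,-0.01],
    [-0.04,0,-0.02],
    [-0.04,0,-0.03],
    [-0.04,0,-0.04],
    [0,0,-0.045],
    [0,0,-0.045],
    [0,0,-0.045],
    [0,0,-0.045],
    [0,0,0]
  ],
  "turn": [
    [0,0,0],
    [0,0,0],
    [0,0,0],
    [0,0,0],
    [0,0,0],
    [0,0,0],
    [0,0,0],
    [0,0,0],
    [0,0,0],
    [0,0,0],
    [0,0,0],
    [0,0,0]
  ]
}}

```text
clock: 11.8
tcp_pos: [0.5738, 0.2863, 0.1938]
eef_rot: [2.593, 1.571, 0.715]
wrist_force: [0.6, -1.0, -0.4]
grip_width: 0.0006
```

```bash
python3 - <<'E'
from h import *
st()
a=camera('scene')[:,:,::-1];b=camera('top')[:,:,::-1]
for c,z in(('top',.018),('scene',.018)):
    for q,z in (('griddle',.018),('stop_top',.027),('pepper_mill',0),('salt_jar',0),('mug',0)):
        for r in tip_of(c,q)[:3]:
            d=at(c,r['uv'],z)-O;print(c,q,round(r['conf'],2),np.round([d@u,d@v],3))
big=cv2.resize(b,None,fx=4,fy=4,interpolation=cv2.INTER_CUBIC)
P=lambda x,y,z:tuple(int(t) for t in (proj('top',T(x,y,z))*4+1.5))
cv2.polylines(big,[np.array([P(.117+.08*np.cos(t),.08*np.sin(t),.04) for t in np.linspace(0,6.28,60)])],True,(255,0,255),1)
for x in(.026,.034,.200):cv2.line(big,P(x,-.018,.027),P(x,.018,.027),(255,0,0),1)
cv2.imwrite('pics/s6.png',np.hstack([cv2.resize(a[130:230,260:360],(400,400),interpolation=cv2.INTER_CUBIC),big[740:1140,840:1240]]))
E
```

```text
t 11.8 dock xyz [-0.2763 -0.002   0.1938] F [ 0.6 -1.  -0.4] w 0.0006399159796904866 q [0.29 0.25 1.61 0.   1.29 0.59]
top griddle 0.93 [0.083 0.333]
top griddle 0.89 [ 0.126 -0.009]
top griddle 0.85 [-0.288  0.193]
top stop_top 0.83 [ 0.022 -0.005]
top pepper_mill 0.44 [-0.025  0.177]
top salt_jar 0.44 [0.101 0.177]
top mug 0.91 [-0.133  0.189]
scene griddle 0.97 [-0.313  0.197]
scene griddle 0.92 [0.109 0.004]
scene griddle 0.78 [0.061 0.335]
scene stop_top 0.87 [0.017 0.01 ]
scene pepper_mill 0.86 [-0.025  0.174]
scene salt_jar 0.79 [0.102 0.182]
scene mug 0.77 [-0.125  0.194]
scene mug 0.73 [ 0.041 -0.002]
```

View pics/s6.png

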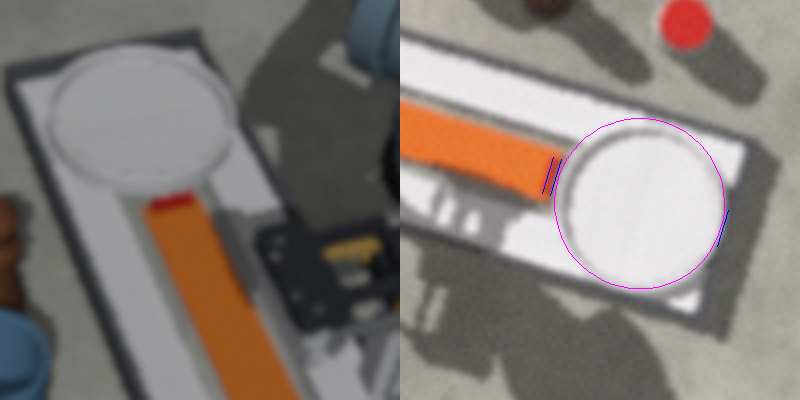

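```bash
python3 - <<'E'
from h import *
out=[]
for c in('scene','top'):
    im=camera(c)[:,:,::-1];f=14
    m=proj(c,T(.03,0,.027)).astype(int);x0,y0=m-14
    cr=im[y0:y0+28,x0:x0+28]
    big=cv2.resize(cr,None,fx=f,fy=f,interpolation=cv2.INTER_CUBIC);big2=big.copy()
    for z,col in((.027,(255,0,0)),(.018,(0,255,0))):
        q=np.array([(proj(c,T(x,y,z))-[x0,y0]+.5)*f for x,y in((.026,-.018),(.034,-.018),(.034,.018),(.026,.018))]).astype(int)
        cv2.polylines(big2,[q],True,col,1)
    for gx,col in((.114,(255,255,0)),(.120,(255,0,255))):
        for z in (.018,.04):
            q=np.array([(proj(c,T(gx+.08*np.cos(t),.08*np.sin(t),z))-[x0,y0]+.5)*f for t in np.linspace(0,6.283,200)]).astype(int)
            cv2.polylines(big2,[q],True,col,1)
    out.append(big2)
cv2.imwrite('pics/s7.png',np.hstack(out))
E
```

```text
(no output)
```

View pics/s7.png

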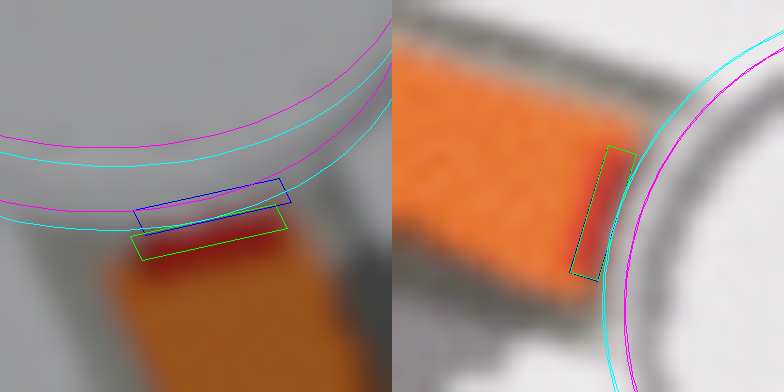

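```bash
python3 - <<'E'
from h import *
now={c:cv2.resize(camera(c)[:,:,::-1],(800,600)) for c in('scene','top')}
out=[]
for c in('scene','top'):
    old=cv2.imread(f'pics/{c}0.png')
    m=(proj(c,T(.03,0,.02))*800/512).astype(int);x0,y0=m-20
    for n,im in(('old',old),('now',now[c])):
        cr=im[y0:y0+40,x0:x0+40].astype(int);b,g,r=cr[...,0],cr[...,1],cr[...,2]
        k=(r>80)&(g<.35*r)&(b<.35*r);ys,xs=np.nonzero(k);k2=(r>80)&(g<.7*r)
        print(c,n,'red n',k.sum(),'centroid',xs.mean() if k.any() else 0,ys.mean() if k.any() else 0,'rows',(ys.min(),ys.max()) if k.any() else 0)
        out.append(cv2.resize(im[y0:y0+40,x0:x0+40],(400,290) if 0 else (290,290),interpolation=cv2.INTER_CUBIC))
cv2.imwrite('pics/s8.png',np.vstack([np.hstack(out[:2]),np.hstack(out[2:])]))
dz=(proj('scene',T(.03,0,.027))-proj('scene',T(.03,0,.018)))*800/512;print('9mm shift px',dz)
E
```

```text
scene old red n 50 centroid 21.18 22.8 rows (np.int64(20), np.int64(25))
scene now red n 45 centroid 21.4 22.91111111111111 rows (np.int64(21), np.int64(25))
top old red n 4 centroid 19.75 21.75 rows (np.int64(20), np.int64(24))
top now red n 7 centroid 19.857142857142858 20.428571428571427 rows (np.int64(18), np.int64(24))
9mm shift px [ 0.39231942 -2.89179036]
```

View pics/s8.png

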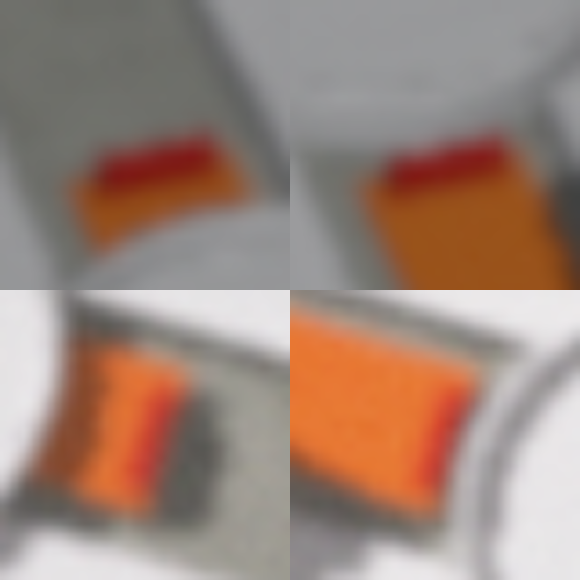

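The red stop sits at the same pixel as before the job: it has moved 0.1 px, and staying 9 mm down would have shown as 2.9 px. So it is up again behind the griddle, and the hand is clear. I'm handing in.

```bash
python3 -c "
from h import *
st();sign_off()"
```

```text
t 12.6 dock xyz [-0.2719 -0.0008  0.1944] F [-0.2 -0.6 -1.1] w 0.0005147466844749202 q [ 0.28  0.24  1.61 -0.    1.29  0.59]
the job is handed in; nothing more can be done
```

The griddle is in its dock, past the stop, and the job was handed in at 12.6 s with no verdict returned. I pressed the orange bar to its bottom with the closed fingertips and held it down while pushing the griddle over the stop. Then I raised the fingertips above the stop's height and pushed the rim until the force rose to about 15 N, which I took as the end wall. After that I withdrew the hand.

**Stop:** it is back at its original pixel position (0.1 px off, where staying down would show about 2.9 px), so it sprang up behind the griddle.

**Griddle position:** the fingertip reading puts its centre at about dock x = 115–116 mm and the top picture at about 117 mm, both within the 114–120 mm home range. The networks disagreed (126 mm from the top camera, 109 mm from the scene camera). I trusted the stop and the contact force over them. The dock fit is only good to about 3 mm, so the exact position is not confirmed.

**Other things:** the salt jar and pepper mill re-measured within about 15 mm of where they were, which is the networks' spread. The mug's position was only loosely checked, and the turner, container and rolling pin were not re-measured. The hand finished about 0.18 m above the counter near the dock entry, touching nothing.

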